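# Plug the hanging tool-rest ring into the bench post and lock its spring collar

## Task

Take the ring with the round stem off its peg on the stand and put its stem down into the socket of the bench post, fully home with the shoulder flat on the mouth. Then lift the post's spring collar by its knob, swing it counter-clockwise (seen from above) over the tooth to the locked side, let it drop right down and leave everything released. Leave the flat-bladed scraper hanging on the other peg, and do not disturb the other things on the bench.

Things in the scene. Friction and masses are not known exactly. Their poses are not given: they have to be found in the camera images.
- rest: Steel tool-rest ring, 125 mm tall, 0.1-0.25 kg: eight-sided ring on top, neck, round shoulder (30 mm across, 6 thick), then a round stem 16 mm across, 55 long, its last 10 mm tapering to 8. Hangs upright by its ring on one peg of the stand. Origin: centre of the shoulder's underside; z up to the ring, x along the ring's hole, pointing back to the stand's crossbar.
- rest_ring (a point): Centre of the rest's ring, 43 mm above the rest's origin. The ring is 54 mm wide over its two flat upright sides (facing the rest's +y and -y, good to grip from above), 12 mm thick along x, its hole 38 mm across. Axes as the rest's.
- rest_foot (a point): Lower end of the rest's stem, 55 mm below the rest's origin. Axes as the rest's.
- scraper: Steel scraper with the same ring, but below it a flat blade 40 mm wide, 6 thick and 58 long instead of shoulder and stem. Origin 43 mm below the ring's centre. Hangs on the other peg and stays there.
- stand: Fixed stand: wooden foot 90 x 220 x 12 mm, a post behind its middle, a crossbar at x = 30 mm, top z = 200. Origin: centre of the foot's underside. Two flat pegs at y = 65 and -65 mm point to -x: top face z = 200, 8 wide, 6 thick, ending at x = -40 in a tip 10 mm higher. Rings hang at x = -15. To free one: raise it 12 to 28 mm (more would catch under the peg), then draw it 45 mm or more to -x.
- socket_mouth (a point): Centre of the mouth of the fixed bench post's socket, 90 mm above the table, z up. Upright bore 20 mm across, 60 deep; tube 32 mm across outside, on a foot 90 x 90 x 14 mm. On the post's -x side, 37 mm from its axis, stands a tooth 12 mm wide, its top 54 mm above the table; the collar's arm points there at 0.52 rad of its turn.
- collar_knob (a point): Centre of the top of the collar's upright black knob, 20 mm across, 45 mm high above the flat arm that carries it. 100 mm from the post's axis, 99 mm above the table when the collar is down. Pinch it from above about 15 mm below its top. It moves with the collar.
- collar_lift (a joint): Lift of the spring collar on the post, m: 0 down, 0.020 fully up. Spring and weight press it down with 4 to 8 N. A fixed tooth stops the arm between the open and locked sides: it passes only when lifted more than 10 mm (lift about 14 mm).
- collar (a joint): Turn of the collar about the post's upright axis, rad: near 0 open (as at the start), 1.2 its stop on the locked side; grows counter-clockwise seen from above. Past about 0.95 the arm is clear of the tooth and the spring drops it when let go. Light friction only.
- glue: White glue bottle, 48 mm in diameter, 120 mm tall, loose bystander. Origin: centre of its underside.
- jar: Amber jar, 64 mm in diameter, 75 mm tall, loose bystander. Origin: centre of its underside.
- scissors: Scissors lying flat, 175 mm long, 10 mm thick, loose bystander. Origin at the pivot, x towards the points.
- tweezers: Dark tweezers lying flat, 148 mm long, 8 mm thick, loose bystander. Origin at their middle.
- pintray: Clear tray of pins, 70 x 70 x 22 mm, loose bystander. Origin: centre of its underside.
Not all that is in view belongs to the job. What is meant by the rest is not brown, and is the smaller of those in its own colour. What is shaped like the stand but orange is not meant.

How it is judged:
By the outcome, as a careful person would: the job done as asked, in the order asked, and still so for the second after the job is handed in, with the robot touching nothing.
It also fails if it takes over 58 s, if anything falls off the work surface, if the arm or the gripper's body presses on something with over 40 N, if the wrist force passes 120 N, or if a joint passes its speed limit or range.

## Robot

A 7-joint arm with a two-finger parallel gripper is mounted at the origin on the work surface. World frame = base frame: x ahead of the robot, y to its left, z up, the work surface at z = 0. Lengths are in m, angles in rad, forces in N, time in s.
With the tool pointing down it reaches from about 0.375 to 0.925 m from the base axis. Payload 3.1 kg.
Tool frame: the origin (TCP) lies on the centre line of the jaws, within the pads' length; the fingertips stand 11 mm ahead of it and the grasp point (between the pads) lies 8 mm behind it (manip.nose_length is the z of the fingertips in the tool frame, in m); z points along the fingers, y is the line along which they close (so a half turn about z gives the same grasp; the last joint's range is limited). The gripper opens to 85 mm and grips with 20 to 120 N. Pads are 22 mm wide; open, the fingers measure 114 mm over their backs; the gripper's body (76 mm by 85 mm) begins 54 mm behind the grasp point. The pads swing forward as they close: fully open they stand 13 mm farther back than shut.
Start: joints at [1.122, 0.383, 0.044, 1.598, -0.018, 1.161, -0.05], TCP at [0.223, -0.61, 0.242] pointing down, gripper open.
Joint ranges: [-2.61, 2.61], [-0.41, 2.15], [-1.48, 1.57], [0, 2.5], [-1.57, 4.71], [0.05, 1.97], [-2.85, 2.85]. Speed limits (rad/s): [2.79, 2.79, 3.14, 3.14, 3.14, 3.14, 3.14].

## Interface

Orientations are given as a unit quaternion [w, x, y, z].
In Python, from rig import manip gives the robot as it stands. The module is installed in compiled form; this text tells all that it offers.
- The arm moves only by the shell command python3 -m jog 'ROWS' [FORCE]. ROWS is JSON, one flat list of numbers, 7 for each row, row after row: the shift along the tool's x, y, z in mm, then the turn, a rotation vector about the tool's x, y, z in degrees, then the opening, from 0 (shut) to 1 (fully open). A call has 1 to 12 rows; each row is the pose to reach, as a shift and turn from the pose commanded when the call began, along the tool's axes at that moment; what a row does not reach only later rows make up. A row lasts 1/10 s, in which the tool goes at most 50 mm and 8.59 degrees, less where a joint would pass 70% of its speed; a pose out of reach is approached as far as the arm can. A call with a gripper value outside its range is refused whole. The fingers move at their own pace and stop on an object; FORCE is the grip in N (left out, the last holds). Time passes only in rows, so rows that repeat a pose let the fingers close. It gives the time, the measured TCP pose, the force, the opening and the grip force at its end, in the units of the state.
- manip.read_state(): the state, without advancing time (a new reading comes with each control period).
- manip.get_image(name): name is "side" or "top"; returns (picture, depth): 400x640x3 uint8, red, green, blue; 400x640 float32, m along the optical axis (not along the pixel's ray), 0 where there is no reading.
- manip.camera_params(name): a dict with "vfov" (degrees; the focal length in pixels is half the picture's height over the tangent of half this angle, whatever the lens; pixels are square), "cx", "cy" (the principal point, pixels), "k1" (the pictures are not rectified: a ray, as slopes to the right and down, at radius r is drawn at 1 + k1 r^2 times it, then the intrinsics apply), "R" (3x3) and "t" (3): a world point X has camera coordinates R X + t. Camera axes: x right, y down, z forward; pixel columns grow to the right and rows downward; lengths in m; the calibration is good to about 2 mm. A picture is of the moment at which its call begins. camera_params takes no time and is no camera call.
- manip.sign_off(): hands the job in; it is judged then, once.
The state is a dict: "time_s": time; "joint_positions": joint angles; "joint_vel": joint speeds; "joint_efforts": joint torques, N m; "ee_pos": TCP position; "orientation": TCP orientation; "ft_force": force on the tool from outside, world axes, zero at the start; "wrist_torque": the same for the moment, N m; "opening": finger opening in m; "finger_force": force on a finger pad.
Only numpy, scipy, OpenCV 4.12 (cv2) and the standard library are available. Lean on these libraries where they do the work, as an engineer would, in place of code of your own. Each camera call takes 0.05 s, during which the arm holds its last target. There are 200 camera calls.

## Working session

There is one attempt and no reset: what is moved stays moved. The work goes in short steps, Python scripts to look and compute and a shell command to move; the robot and the scene stay as the last step left them, time stands still between calls to the robot, and variables do not carry over. Pictures are saved under pics/ and viewed, at most 10 in all, crops included, and the job is handed in when it is done.

```bash
mkdir -p pics; cat > h.py <<'E'
import numpy as np, cv2
from rig import manip
from scipy.spatial.transform import Rotation as Ro
def K(n):
    p=manip.camera_params(n); f=200/np.tan(np.radians(p['vfov'])/2); return p,f
def rays(n,uv):
    p,f=K(n); uv=np.atleast_2d(uv).astype(float)
    d=(uv-[p['cx'],p['cy']])/f; s=d.copy()
    for _ in range(20): s=d/(1+p['k1']*(s**2).sum(1,keepdims=True))
    R=np.array(p['R']);t=np.array(p['t'])
    return -R.T@t, np.c_[s,np.ones(len(s))]@R   # origin, dirs (per unit depth)
def plane(n,uv,z):
    o,d=rays(n,uv); return o+d*((z-o[2])/d[:,2])[:,None]
def pts(n,dep):
    v,u=np.mgrid[:400,:640]; o,d=rays(n,np.c_[u.ravel(),v.ravel()])
    return (o+d*dep.reshape(-1,1)).reshape(400,640,3)
def proj(n,X):
    p,f=K(n); c=np.atleast_2d(X)@np.array(p['R']).T+np.array(p['t']); s=c[:,:2]/c[:,2:]
    return s*(1+p['k1']*(s**2).sum(1,keepdims=True))*f+[p['cx'],p['cy']]
def delta(X,quat=None):
    "mm shift in current tool axes to bring TCP to world X"
    s=manip.read_state(); q=s['orientation']; R=Ro.from_quat([q[1],q[2],q[3],q[0]])
    return (R.inv().apply(np.array(X)-s['ee_pos'])*1000).round(1), R
E
python3 - <<'E'
from h import *
for n in("side","top"):
    im,d=manip.get_image(n); cv2.imwrite(f'pics/{n}0.png',im[:,:,::-1]); np.savez(f'{n}0.npz',im=im,d=d)
    p,f=K(n); o,_=rays(n,[320,200]); print(n,f,p['k1'],o)
    print(np.array(p['R']).round(2).tolist())
s=manip.read_state();print(s)
E
```

```text
side 489.1798083651025 -0.08374977441819947 [0.11344446 1.08802352 1.15867823]
[[-0.9, -0.43, 0.0], [-0.3, 0.62, -0.73], [0.31, -0.66, -0.69]]
top 397.7681457990105 0.0036733237162904784 [0.34498357 0.10751686 1.41671719]
[[0.02, -1.0, 0.02], [-0.98, -0.02, -0.18], [0.18, -0.01, -0.98]]
{'time_s': 0.1, 'joint_positions': array([ 1.12219223,  0.38372682,  0.04387546,  1.59943347, -0.01791104,
        1.16118487, -0.04990112]), 'joint_vel': array([-0.00030593, -0.00083289,  0.00127937, -0.00441554, -0.00087487,
       -0.00236999, -0.00045131]), 'joint_efforts': array([ 2.24096380e-03, -4.34732723e+01,  1.02917287e+00, -2.50456220e+01,
        1.09544970e-02,  5.48154640e-03, -2.84899681e-05]), 'ee_pos': array([ 0.22306998, -0.60964143,  0.24102275]), 'orientation': array([-1.14887505e-03,  9.84652455e-01,  1.74522637e-01, -2.68040226e-04]), 'ft_force': array([ 0.0381273 , -0.01841237,  0.05654139]), 'wrist_torque': array([-0.03119353,  0.03577171, -0.01033237]), 'finger_force': 0.0, 'opening': 0.08528506303063796}
```

View pics/side0.png

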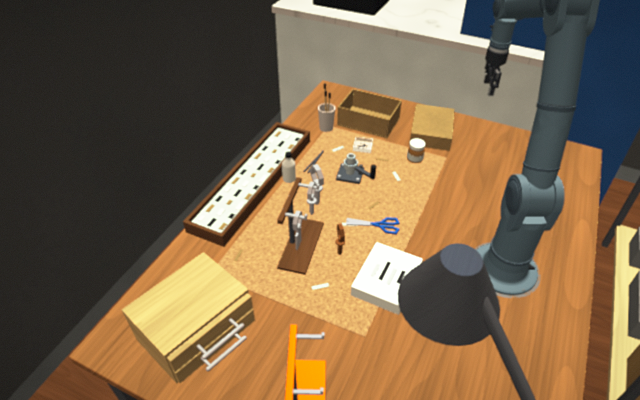

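View pics/top0.png

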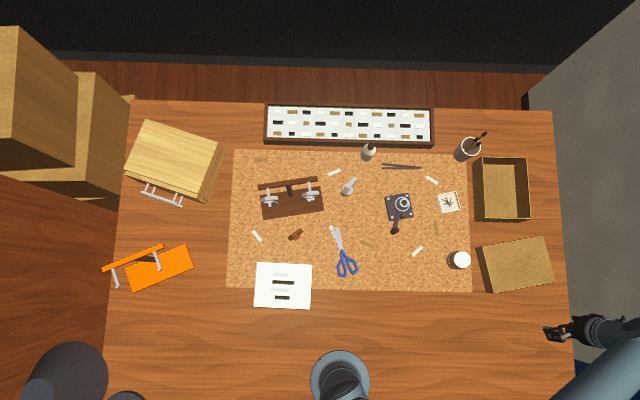

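The side view shows the brown stand at about (300,245) with two hung tools, a loose grey tool at (315,190), and the post at (352,168). In the top view the stand is at (290,197), the post at (400,205) and the knob at about (395,228). I'll zoom in next.

```bash
python3 - <<'E'
from h import *
a=np.load('side0.npz')['im'][140:280,260:400,::-1]; b=np.load('top0.npz')['im'][165:265,245:425,::-1]
cv2.imwrite('pics/c1.png',cv2.resize(a,(560,560),interpolation=2)); cv2.imwrite('pics/c2.png',cv2.resize(b,(720,400),interpolation=2))
E
```

```text
(no output)
```

View pics/c1.png

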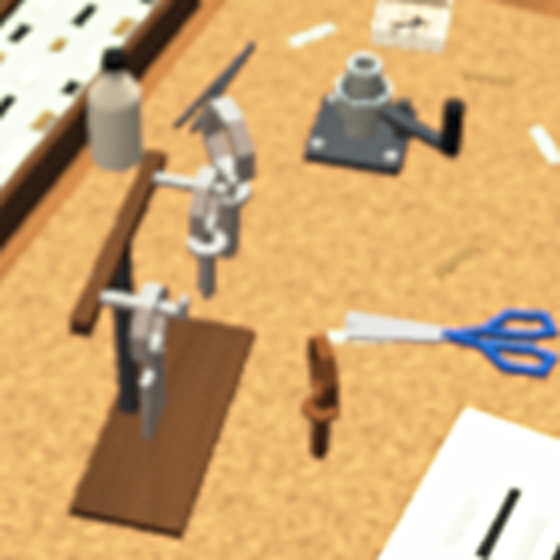

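View pics/c2.png

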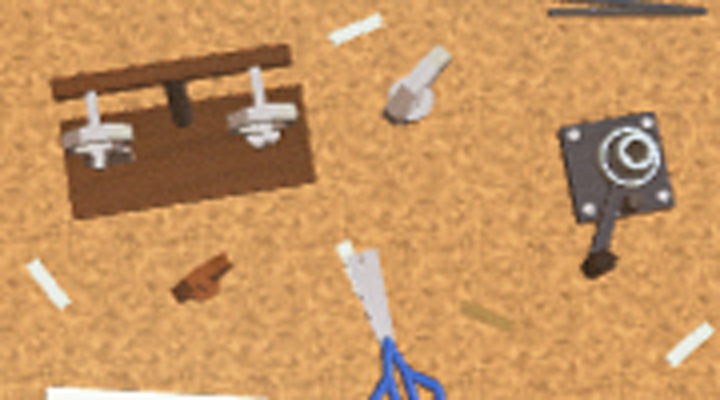

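The rest (with shoulder and stem) is on the peg at the smaller y, at about (310,195) in the top picture. The scraper is on the left peg at (270,200). The post mouth is near (403,203) and the knob near (395,230). Now I measure.

```bash
python3 - <<'E'
from h import *
T=np.load('top0.npz'); P=pts('top',T['d']); im=T['im'].astype(int); hsv=cv2.cvtColor(T['im'],cv2.COLOR_RGB2HSV)
v,u=np.mgrid[:400,:640]
def rep(n,m,P=P):
    q=P[m]; print(n,m.sum(),'med',np.median(q,0).round(4),'min',q.min(0).round(3),'max',q.max(0).round(3)); return q
reg=(v>170)&(v<225)&(u>252)&(u<330); z=P[...,2]
br=reg&(hsv[...,2]<130)
q=rep('foot',br&(abs(z-.012)<.008))
r=cv2.minAreaRect((q[:,:2]*1000).astype(np.float32)); print(r)
q=rep('bar',br&(z>.185)); print(cv2.minAreaRect((q[:,:2]*1000).astype(np.float32)))
gr=reg&(hsv[...,1]<70)&(z>.185)
q=rep('restTop',gr&(u>292)); 
for zz in(.200,.204,.208): 
    m=gr&(u>292)&(z>.2); 
print(np.c_[u[gr&(u>292)],v[gr&(u>292)],(P[gr&(u>292)]*1000).round(0)].astype(int)[::2].tolist())
pr=(v>190)&(v<240)&(u>380)&(u<418)
q=rep('mouth',pr&(z>.08)&(v<215)); print(cv2.minEnclosingCircle((q[:,:2]*1000).astype(np.float32)))
q=rep('knob',pr&(z>.085)&(v>=215)); print(cv2.minEnclosingCircle((q[:,:2]*1000).astype(np.float32)))
q=rep('postfoot',pr&(abs(z-.014)<.006)&(hsv[...,1]<90)&(v<221)); print(cv2.minAreaRect((q[:,:2]*1000).astype(np.float32)))
S=np.load('side0.npz'); Q=pts('side',S['d']); zs=Q[...,2]
sr=(v>145)&(v<185)&(u>335)&(u<380)
q=rep('mouthS',sr&(abs(zs-.09)<.004)&(u<362),Q); print(cv2.minEnclosingCircle((q[:,:2]*1000).astype(np.float32)))
q=rep('knobS',sr&(zs>.092)&(u>=364),Q);print(cv2.minEnclosingCircle((q[:,:2]*1000).astype(np.float32)))
q=rep('restS',(v>175)&(v<215)&(u>305)&(u<325)&(zs>.195)&(zs<.215),Q)
E
```

```text
foot 1096 med [0.5908 0.1769 0.0123] min [0.538 0.069 0.004] max [0.663 0.293 0.02 ]
((599.6748046875, 179.05014038085938), (89.48877716064453, 216.65985107421875), 10.264358520507812)
bar 319 med [0.6268 0.1824 0.2001] min [0.345 0.087 0.185] max [0.653 0.276 1.417]
((488.7098388671875, 158.17929077148438), (301.030517578125, 185.76258850097656), 10.411194801330566)
restTop 105 med [0.5963 0.1125 0.2032] min [0.574 0.087 0.192] max [0.633 0.137 0.214]
[[307, 182, 633, 123, 197], [309, 182, 632, 116, 200], [309, 183, 629, 116, 202], [309, 184, 626, 116, 199], [309, 185, 622, 116, 202], [308, 186, 620, 119, 199], [310, 186, 619, 113, 205], [309, 187, 617, 116, 196], [309, 188, 613, 116, 200], [309, 189, 611, 116, 197], [309, 190, 606, 116, 204], [311, 190, 607, 110, 198], [310, 191, 601, 113, 213], [312, 191, 602, 106, 210], [314, 191, 603, 100, 204], [316, 191, 604, 94, 199], [318, 191, 605, 88, 197], [307, 192, 599, 122, 205], [309, 192, 598, 116, 212], [311, 192, 598, 109, 210], [313, 192, 600, 103, 206], [315, 192, 601, 97, 200], [317, 192, 601, 91, 200], [304, 193, 597, 131, 202]
[... 964 characters left out ...]
.0983] min [ 0.345 -0.184  0.086] max [0.509 0.108 1.417]
((425.6773986816406, -38.3912353515625), 166.73541259765625)
postfoot 319 med [ 0.5912 -0.1883  0.0145] min [ 0.545 -0.258  0.008] max [ 0.645 -0.157  0.02 ]
((595.1087646484375, -206.453125), (87.53282928466797, 88.74932098388672), 11.338276863098145)
mouthS 34 med [ 0.5975 -0.2049  0.0908] min [ 0.583 -0.22   0.086] max [ 0.611 -0.186  0.094]
((597.989013671875, -202.3091583251953), 19.610916137695312)
knobS 28 med [ 0.501  -0.1717  0.1007] min [ 0.113 -0.183  0.092] max [0.512 1.088 1.159]
((310.82672119140625, 453.0199890136719), 664.9732666015625)
restS 91 med [0.5939 0.116  0.2043] min [0.553 0.096 0.195] max [0.616 0.235 0.214]
```

```bash
cat >> h.py <<'E'
def go(*Xs):
    s=manip.read_state(); q=s['orientation']; R=Ro.from_quat([q[1],q[2],q[3],q[0]]); x=R.as_matrix()[:,0]
    print('yaw of tool x',np.degrees(np.arctan2(x[1],x[0])).round(2),'z',R.as_matrix()[:,2].round(3),'pos',np.round(s['ee_pos'],4),'F',np.round(s['ft_force'],1),'open',round(s['opening'],4),'t',s['time_s'])
    for X in Xs: print(X,'->',delta(X)[0])
E
python3 -c "
from h import *
go([.5965,.1125,.29])"
```

```text
yaw of tool x 20.1 z [-0.001  0.002 -1.   ] pos [ 0.2231 -0.6096  0.241 ] F [ 0.  -0.   0.1] open 0.0853 t 0.1
[0.5965, 0.1125, 0.29] -> [ 598.9 -549.9  -47.8]
```

```bash
python3 -m jog '[599,-550,-48,0,0,9.8,0.95, 599,-550,-48,0,0,9.8,0.95, 599,-550,-48,0,0,9.8,0.95, 599,-550,-48,0,0,9.8,0.95, 599,-550,-48,0,0,9.8,0.95, 599,-550,-48,0,0,9.8,0.95, 599,-550,-48,0,0,9.8,0.95, 599,-550,-48,0,0,9.8,0.95, 599,-550,-48,0,0,9.8,0.95, 599,-550,-48,0,0,9.8,0.95, 599,-550,-48,0,0,9.8,0.95, 599,-550,-48,0,0,9.8,0.95]' 40; python3 -c "
from h import *
go([.5965,.1125,.29],[.5965,.1125,.169])"
```

```text
time_s: 1.3
ee_pos: [0.4986, -0.0766, 0.2775]
orientation: [0.0, 0.996, 0.09, -0.0]
ft_force: [0.6, 0.2, -0.2]
opening: 0.0812
finger_force: 0.0
yaw of tool x 10.28 z [-0. -0. -1.] pos [ 0.4986 -0.0766  0.2775] F [ 0.6  0.2 -0.2] open 0.0812 t 1.3
[0.5965, 0.1125, 0.29] -> [ 130.1 -168.5  -12.6]
[0.5965, 0.1125, 0.169] -> [ 130.1 -168.6  108.4]
```

```bash
python3 -m jog '[115,-150,-12,0,0,0,0.95, 115,-150,-12,0,0,0,0.95, 115,-150,-12,0,0,0,0.95, 115,-150,-12,0,0,0,0.95, 115,-150,-12,0,0,0,0.95, 115,-150,-12,0,0,0,0.95, 115,-150,-12,0,0,0,0.95, 115,-150,-12,0,0,0,0.95]'; python3 -c "
from h import *
go([.5965,.1125,.29],[.5965,.1125,.169])
im,d=manip.get_image('side'); cv2.imwrite('pics/s1.png',cv2.resize(im[120:270,230:430,::-1],(800,600),interpolation=2))"
```

```text
time_s: 2.1
ee_pos: [0.5844, 0.0873, 0.2892]
orientation: [0.001, 0.996, 0.088, -0.001]
ft_force: [0.3, 0.2, -0.3]
opening: 0.0815
finger_force: 0.0
yaw of tool x 10.11 z [-0.001 -0.001 -1.   ] pos [0.5844 0.0873 0.2892] F [ 0.3  0.2 -0.3] open 0.0815 t 2.1
[0.5965, 0.1125, 0.29] -> [ 16.3 -22.7  -0.9]
[0.5965, 0.1125, 0.169] -> [ 16.4 -22.9 120.1]
```

View pics/s1.png

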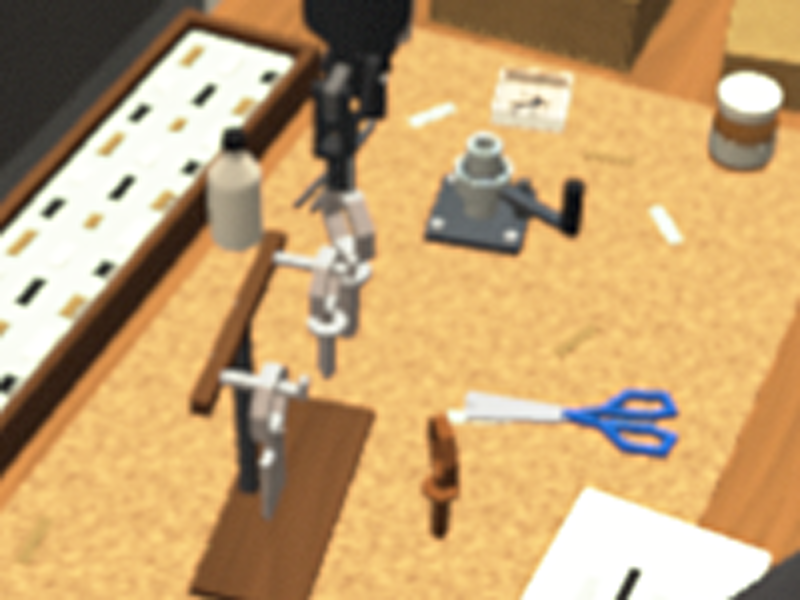

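The gripper is above and short of the rest's ring (about (345,290) in the crop), and nothing is in the way. I'll line up and descend.

```bash
python3 -m jog '[16.5,-23,0,0,0,0,0.95, 16.5,-23,0,0,0,0,0.95, 16.5,-23,0,0,0,0,0.95, 16.5,-23,30,0,0,0,0.95, 16.5,-23,60,0,0,0,0.95, 16.5,-23,90,0,0,0,0.95, 16.5,-23,110,0,0,0,0.95, 16.5,-23,120,0,0,0,0.95, 16.5,-23,120,0,0,0,0.95, 16.5,-23,120,0,0,0,0.95]'; python3 -c "
from h import *
go([.5965,.1125,.169])"
```

```text
time_s: 3.15
ee_pos: [0.5976, 0.1149, 0.1707]
orientation: [0.0, 0.996, 0.089, 0.001]
ft_force: [-0.1, 0.5, -1.1]
opening: 0.081
finger_force: 0.0
yaw of tool x 10.25 z [ 0.002 -0.    -1.   ] pos [0.5976 0.1149 0.1707] F [-0.1  0.5 -1.1] open 0.081 t 3.15
[0.5965, 0.1125, 0.169] -> [-1.5  2.1  1.7]
```

Close (small correction), settle.

```bash
python3 -m jog '[-1.5,2,1.5,0,0,0,0.95, -1.5,2,1.5,0,0,0,0.5, -1.5,2,1.5,0,0,0,0.4, -1.5,2,1.5,0,0,0,0.4, -1.5,2,1.5,0,0,0,0.4, -1.5,2,1.5,0,0,0,0.4, -1.5,2,1.5,0,0,0,0.4]' 60; python3 -c "
from h import *
go([.5965,.1125,.169])"
```

```text
time_s: 3.85
ee_pos: [0.5966, 0.1132, 0.1693]
orientation: [0.0, 0.996, 0.09, 0.001]
ft_force: [-0.6, -1.1, 5.3]
opening: 0.0526
finger_force: 63.5
yaw of tool x 10.29 z [ 0.002 -0.    -1.   ] pos [0.5966 0.1132 0.1693] F [-0.6 -1.1  5.3] open 0.0526 t 3.85
[0.5965, 0.1125, 0.169] -> [-0.2  0.7  0.3]
```

```bash
python3 -m jog '[0,0,-10,0,0,0,0.4, 0,0,-20,0,0,0,0.4, 0,0,-20,0,0,0,0.4, 0,0,-20,0,0,0,0.4, -20,0,-20,0,0,0,0.4, -40,0,-20,0,0,0,0.4, -60,0,-20,0,0,0,0.4, -75,0,-20,0,0,0,0.4, -75,0,-20,0,0,0,0.4, -75,0,-40,0,0,0,0.4, -75,0,-80,0,0,0,0.4, -75,0,-110,0,0,0,0.4]'; python3 -c "
from h import *
go([.5965,-.205,.29])
im,d=manip.get_image('side'); cv2.imwrite('pics/s2.png',cv2.resize(im[100:250,230:430,::-1],(800,600),interpolation=2)); np.savez('s2.npz',im=im,d=d)
im,d=manip.get_image('top'); np.savez('t2.npz',im=im,d=d)"
```

```text
time_s: 5.05
ee_pos: [0.5229, 0.1, 0.2796]
orientation: [-0.0, 0.996, 0.09, 0.001]
ft_force: [0.1, 0.1, -2.1]
opening: 0.0531
finger_force: 63.5
yaw of tool x 10.31 z [ 0.001  0.001 -1.   ] pos [0.5229 0.1    0.2796] F [ 0.1  0.1 -2.1] open 0.0531 t 5.05
[0.5965, -0.205, 0.29] -> [ 17.8 313.3 -10.6]
```

View pics/s2.png

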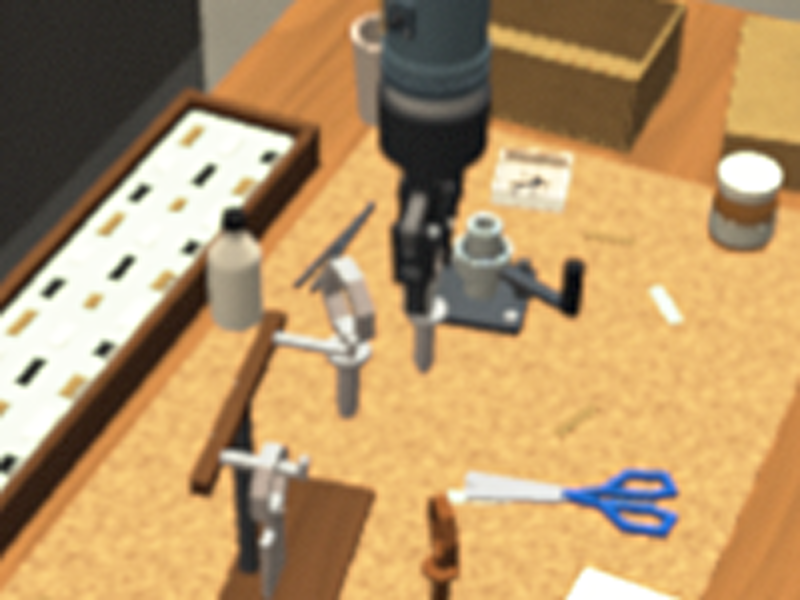

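The rest is held upright in the jaws, with the stem tip at about (336,192) in the side picture. The scraper is still on its peg. Now I measure the stem in hand and refine the mouth.

```bash
python3 - <<'E'
from h import *
v,u=np.mgrid[:400,:640]
S=np.load('s2.npz'); Q=pts('side',S['d']); tcp=manip.read_state()['ee_pos']
m=(v>174)&(v<196)&(u>328)&(u<343)&(Q[...,2]>.18)&(Q[...,2]<.25)&(np.hypot(Q[...,0]-tcp[0],Q[...,1]-tcp[1])<.03)
q=Q[m]; print('stem',m.sum(),np.median(q,0),q.min(0),q.max(0))
o,_=rays('side',[320,200]); dr=(o-np.median(q,0))[:2]; dr/=np.linalg.norm(dr)
print('axis est',np.median(q,0)[:2]-dr*.0065, 'tcp',tcp, 'expected tip px',proj('side',tcp-[0,0,.086+.0]))
for vv in range(182,196): 
    r=u[(v==vv)&m]; print(vv,r.min() if len(r) else 0,r.max() if len(r) else 0,end='; ')
print()
for f,n,w in(('t2.npz','top',(190,225,380,418)),('s2.npz','side',(150,180,340,364))):
    A=np.load(f); P=pts(n,A['d']); 
    c=np.hypot(P[...,0]-.5965,P[...,1]+.205)
    m=(abs(P[...,2]-.09)<.005)&(c<.024); q=P[m][:,:2]
    print(n,m.sum(),q.mean(0),'mid',(q.min(0)+q.max(0))/2,q.max(0)-q.min(0))
    k=(c<.045)&(abs(P[...,2]-.09)<.008)
    c2=np.hypot(P[...,0]-.4985,P[...,1]+.174); m=(abs(P[...,2]-.099)<.006)&(c2<.02); q=P[m][:,:2]
    print(' knob',m.sum(),np.median(P[m],0),'mid',(q.min(0)+q.max(0))/2,q.max(0)-q.min(0))
T=np.load('t2.npz'); g=cv2.cvtColor(T['im'],cv2.COLOR_RGB2GRAY); print(g[192:216,392:416])
E
```

```text
stem 63 [0.52160613 0.10513327 0.22289726] [0.51655073 0.09608229 0.19559425] [0.53213535 0.11127305 0.24552375]
axis est [0.52409896 0.09913029] tcp [0.52626176 0.10110698 0.28355593] expected tip px [[334.56812712 191.23330064]]
182 333 338; 183 333 338; 184 333 338; 185 333 338; 186 333 338; 187 333 337; 188 333 337; 189 333 337; 190 333 337; 191 334 337; 192 334 336; 193 0 0; 194 0 0; 195 0 0; 
top 41 [ 0.59430861 -0.20643386] mid [ 0.59452521 -0.20668546] [0.03153594 0.03030756]
 knob 23 [ 0.49905109 -0.17684197  0.09982073] mid [ 0.4991981  -0.17623201] [0.01390993 0.0162904 ]
side 30 [ 0.59664512 -0.204776  ] mid [ 0.59774537 -0.20416482] [0.03012607 0.03283777]
 knob 21 [ 0.50192439 -0.17576176  0.10056391] mid [ 0.50177434 -0.17506789] [0.016551   0.01948041]
[[173 166 156 172 160 170 175 158 162 156 166 185 185 179 186 183 173 179
  171 168 169 167 168 172]
 [163 160 154 163 150 162 170 159 164 147 105 103 113  92  93  80 108 176
  155 150 154 147 147 173]
 [166 165 163 164 115 105 126 110  88  87  86  93  83 107 160 126 103 146
  169 163 148 147 145 156]
 [127 127 109  96 
[... 1403 characters left out ...]
94  90  81  81 140 214 140 102 103 101 101 115 120 184 174  72  88
   91  97 139 164 172 180]
 [ 93  90  91  87  85  69 106 197 220 175 170 190 231 220 145  89  92  89
   90  97 137 175 175 157]
 [ 89  91  91  92  89  66  95  79  85 123 145 149 138  94  88  89  89  92
   92  87 107 168 182 166]
 [ 96  99  96  88  91  79  90  89  87  89  90  92  86  84  90  86  92  96
  121 127 105 143 186 176]
 [ 92  92  92  91  83  81  94  92  94  88  95  95  93  93  92  92  92 149
  225 210 145 136 180 185]
 [ 92  91  93  89  83  96  92  90  83  61  81  99 104 100  88  92  94 139
  214 196 107 129 171 170]
 [111  98  92  84  70  89  94  87  73  60  79 101 102  97  89  91  93  92
  114 134  86 119 168 171]]
```

```bash
python3 -m jog '[0,50,0,0,0,0,0.4, 4,100,0,0,0,0,0.4, 8,150,0,0,0,0,0.4, 12,200,0,0,0,0,0.4, 14,250,0,0,0,0,0.4, 15,290,0,0,0,0,0.4, 15,308,0,0,0,0,0.4, 15,312,0,0,0,0,0.4, 15,312,0,0,0,0,0.4, 15,312,30,0,0,0,0.4, 15,312,60,0,0,0,0.4, 15,312,80,0,0,0,0.4]'; python3 -c "
from h import *
p=plane('top',[404.3,202.4],.09);print(p)
go([.596,-.2055,.19])
im,d=manip.get_image('side'); np.savez('s3.npz',im=im,d=d); a=im[140:190,330:390,::-1]
im,d=manip.get_image('top'); np.savez('t3.npz',im=im,d=d)
cv2.imwrite('pics/s3.png',cv2.resize(a,(720,600),interpolation=2))"
```

```text
time_s: 6.35
ee_pos: [0.5918, -0.1996, 0.1959]
orientation: [-0.002, 0.996, 0.093, -0.001]
ft_force: [-0.3, 0.1, -2.0]
opening: 0.0531
finger_force: 63.7
[[ 0.59547238 -0.20887414  0.09      ]]
yaw of tool x 10.63 z [-0.003  0.003 -1.   ] pos [ 0.5918 -0.1996  0.1959] F [-0.3  0.1 -2. ] open 0.0531 t 6.35
[0.596, -0.2055, 0.19] -> [3.  6.6 5.9]
```

View pics/s3.png

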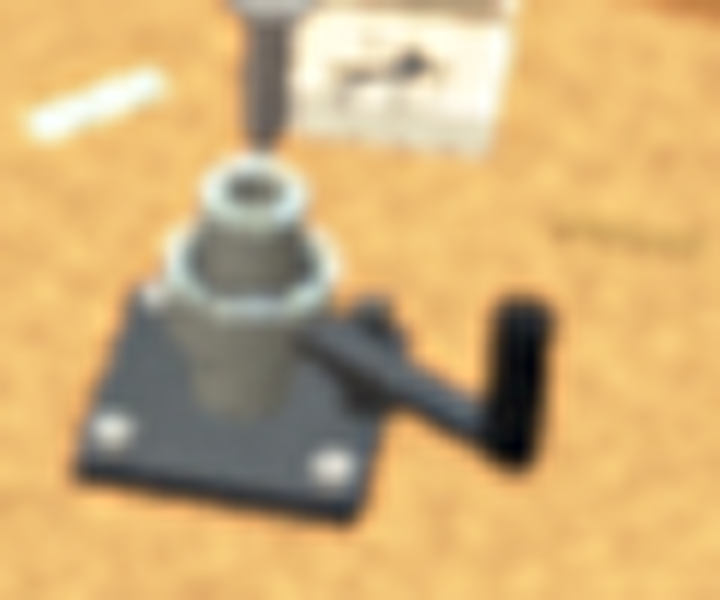

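The stem hangs just above the mouth: the tip is at about (352.2,151.5) and the mouth centre at (351.2,155.8) in the side picture. The knob and arm are at about (372,163).

```bash
python3 - <<'E'
from h import *
s=manip.read_state(); t=s['ee_pos']; print(t)
print('side mouth',plane('side',[351.25,155.8],.09), 'stem proj', proj('side',[t-[0,0,.06],t-[0,0,.086]]))
v,u=np.mgrid[:400,:640]
Q=pts('side',np.load('s3.npz')['d']); m=(np.hypot(Q[...,0]-t[0],Q[...,1]-t[1])<.03)&(Q[...,2]>.108)&(Q[...,2]<.15)
q=Q[m]; o,_=rays('side',[320,200]); md=np.median(q,0); dr=(o-md)[:2]; dr/=np.linalg.norm(dr); print(m.sum(),u[m].min(),u[m].max(),np.mean(u[m]),'axis',md[:2]-dr*.0065)
print('mouth proj for .596,-.2055',proj('side',[.596,-.2055,.09]))
go([.596,-.2055,.19])
E
```

```text
[ 0.58986805 -0.19959973  0.19403215]
side mouth [[ 0.59533645 -0.20675853  0.09      ]] stem proj [[352.51095109 147.32630135]
 [352.15035417 153.27713577]]
32 350 354 351.53125 axis [ 0.59302714 -0.20041719]
mouth proj for .596,-.2055 [[350.94141259 155.94719298]]
yaw of tool x 10.61 z [-0.008  0.004 -1.   ] pos [ 0.5899 -0.1996  0.194 ] F [-0.1  1.1 -2.4] open 0.053 t 6.45
[0.596, -0.2055, 0.19] -> [5. 7. 4.]
```

```bash
python3 -m jog '[4.2,7.8,0,0,0,0,0.4, 4.2,7.8,0,0,0,0,0.4, 4.2,7.8,0,0,0,0,0.4, 4.2,7.8,0,0,0,0,0.4]'; python3 -c "
from h import *
go([.5955,-.2065,.165])"
```

```text
time_s: 6.85
ee_pos: [0.599, -0.2116, 0.1996]
orientation: [0.0, 0.996, 0.09, 0.001]
ft_force: [0.4, -0.1, -1.7]
opening: 0.0532
finger_force: 63.7
yaw of tool x 10.29 z [ 0.002 -0.001 -1.   ] pos [ 0.599  -0.2116  0.1996] F [ 0.4 -0.1 -1.7] open 0.0532 t 6.85
[0.5955, -0.2065, 0.165] -> [-2.6 -5.7 34.6]
```

```bash
python3 -m jog '[-2.6,-5.7,0,0,0,0,0.4, -2.6,-5.7,0,0,0,0,0.4, -2.6,-5.7,8,0,0,0,0.4, -2.6,-5.7,16,0,0,0,0.4, -2.6,-5.7,24,0,0,0,0.4, -2.6,-5.7,32,0,0,0,0.4, -2.6,-5.7,36,0,0,0,0.4, -2.6,-5.7,36,0,0,0,0.4]'; python3 -c "
from h import *
go([.5955,-.2065,.121])"
```

```text
time_s: 7.65
ee_pos: [0.5943, -0.2061, 0.161]
orientation: [-0.0, 0.996, 0.09, -0.0]
ft_force: [0.6, 0.1, -3.2]
opening: 0.0528
finger_force: 63.7
yaw of tool x 10.31 z [-0.001  0.001 -1.   ] pos [ 0.5943 -0.2061  0.161 ] F [ 0.6  0.1 -3.2] open 0.0528 t 7.65
[0.5955, -0.2065, 0.121] -> [ 1.1  0.7 40. ]
```

```bash
python3 -m jog '[0,0,7,0,0,0,0.4, 0,0,14,0,0,0,0.4, 0,0,21,0,0,0,0.4, 0,0,28,0,0,0,0.4, 0,0,34,0,0,0,0.4, 0,0,34,0,0,0,0.4]'; python3 -c "
from h import *
go([.5955,-.2065,.121])"
```

```text
time_s: 8.25
ee_pos: [0.5943, -0.2061, 0.1269]
orientation: [-0.0, 0.996, 0.09, -0.0]
ft_force: [1.2, -0.3, -3.9]
opening: 0.0532
finger_force: 63.7
yaw of tool x 10.32 z [-0.001  0.001 -1.   ] pos [ 0.5943 -0.2061  0.1269] F [ 1.2 -0.3 -3.9] open 0.0532 t 8.25
[0.5955, -0.2065, 0.121] -> [1.1 0.7 5.9]
```

```bash
python3 -m jog '[0,0,2,0,0,0,0.4, 0,0,4,0,0,0,0.4, 0,0,5.5,0,0,0,0.4, 0,0,6.5,0,0,0,0.4, 0,0,6.5,0,0,0,0.4]'; python3 -c "
from h import *
go([.5955,-.2065,.121])"
```

```text
time_s: 8.75
ee_pos: [0.5945, -0.2064, 0.1216]
orientation: [0.0, 0.996, 0.09, 0.0]
ft_force: [0.2, 0.7, -2.1]
opening: 0.0527
finger_force: 63.7
yaw of tool x 10.3 z [ 0. -0. -1.] pos [ 0.5945 -0.2064  0.1216] F [ 0.2  0.7 -2.1] open 0.0527 t 8.75
[0.5955, -0.2065, 0.121] -> [0.9 0.3 0.6]
```

No contact yet; push on gently until force rises.

```bash
python3 -m jog '[0,0,1,0,0,0,0.4, 0,0,2,0,0,0,0.4, 0,0,2,0,0,0,0.4]'; python3 -m jog '[0,0,1,0,0,0,0.4, 0,0,1,0,0,0,0.4]'
```

```text
time_s: 9.05
ee_pos: [0.5946, -0.2064, 0.1214]
orientation: [0.0, 0.996, 0.09, -0.0]
ft_force: [-2.6, 0.3, 5.2]
opening: 0.0529
finger_force: 64.6
time_s: 9.25
ee_pos: [0.5947, -0.2064, 0.1214]
orientation: [0.0, 0.996, 0.09, -0.0]
ft_force: [-5.1, 1.2, 9.8]
opening: 0.0528
finger_force: 65.1
```

```bash
python3 -m jog '[0,0,-1.5,0,0,0,0.4, 0,0,-1.5,0,0,0,0.7, 0,0,-1.5,0,0,0,0.95, 0,0,-1.5,0,0,0,0.95, 0,0,-1.5,0,0,0,0.95, 0,0,-20,0,0,0,0.95, 0,0,-50,0,0,0,0.95, 0,0,-90,0,0,0,0.95, 0,0,-90,0,0,0,0.95]'; python3 - <<'E'
from h import *
im,d=manip.get_image('side'); P=pts('side',d); c=np.hypot(P[...,0]-.5955,P[...,1]+.2065)
v,u=np.mgrid[:400,:640]
m=(c<.035)&(P[...,2]>.1)&(P[...,2]<.175); print('ring top z', np.percentile(P[m][:,2],[50,95,100]) if m.any() else 0)
cv2.imwrite('pics/s4.png',cv2.resize(im[125:185,325:397,::-1],(720,600),interpolation=2))
go([.5002,-.176,.20])
E
```

```text
time_s: 10.15
ee_pos: [0.5991, -0.2074, 0.2156]
orientation: [0.002, 0.996, 0.09, 0.006]
ft_force: [0.3, -0.3, 1.8]
opening: 0.0813
finger_force: 0.0
ring top z [0.13949723 0.16315361 0.16805379]
yaw of tool x 10.3 z [ 0.008 -0.002 -1.   ] pos [ 0.5974 -0.207   0.2127] F [-0.1 -0.7  0.3] open 0.0811 t 10.2
[0.5002, -0.176, 0.2] -> [-90.2 -47.9  11.9]
```

View pics/s4.png

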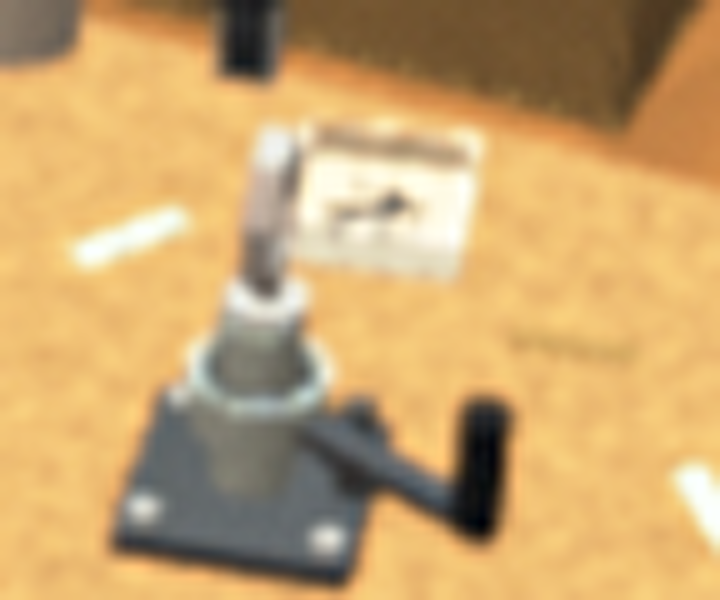

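The rest is seated with its shoulder on the mouth (crop (265,300)). The collar is still open, with the knob at crop (480,470). Next is the approach above the knob.

```bash
python3 -m jog '[-45,-24,0,0,0,8,0.95, -90,-48,0,0,0,16,0.8, -90,-48,0,0,0,24,0.6, -90,-48,20,0,0,28,0.6, -90,-48,40,0,0,28,0.6, -90,-48,50,0,0,28,0.6, -90,-48,50,0,0,28,0.6]'; python3 -c "
from h import *
go([.5003,-.176,.078]);print(manip.read_state()['joint_positions'])"
```

```text
time_s: 10.9
ee_pos: [0.4953, -0.1746, 0.156]
orientation: [-0.001, 0.988, -0.154, -0.003]
ft_force: [0.7, -0.6, 0.4]
opening: 0.0513
finger_force: 0.0
yaw of tool x -17.68 z [-0.005  0.002 -1.   ] pos [ 0.4953 -0.1746  0.156 ] F [ 0.7 -0.6  0.4] open 0.0513 t 10.9
[0.5003, -0.176, 0.078] -> [ 5.7 -0.2 78. ]
[ 0.50503021  0.26781736 -0.27562115  1.95903225  0.08907648  0.93200865
 -1.69426838]
```

```bash
python3 -m jog '[5.5,0,0,0,0,0,0.6, 5.5,0,25,0,0,0,0.6, 5.5,0,50,0,0,0,0.6, 5.5,0,70,0,0,0,0.6, 5.5,0,78,0,0,0,0.6, 5.5,0,78,0,0,0,0.6, 5.5,0,78,0,0,0,0.3, 5.5,0,78,0,0,0,0.1, 5.5,0,78,0,0,0,0.1, 5.5,0,78,0,0,0,0.1, 5.5,0,78,0,0,0,0.1]' 60; python3 -c "
from h import *
go([.5003,-.176,.078])"
```

```text
time_s: 12.0
ee_pos: [0.5038, -0.1772, 0.0817]
orientation: [0.0, 0.988, -0.154, 0.001]
ft_force: [0.4, -0.8, 2.1]
opening: 0.0181
finger_force: 58.5
yaw of tool x -17.7 z [ 0.003 -0.001 -1.   ] pos [ 0.5038 -0.1772  0.0817] F [ 0.4 -0.8  2.1] open 0.0181 t 12.0
[0.5003, -0.176, 0.078] -> [-3.7 -0.1  3.7]
```

```bash
python3 -m jog '[0,0,-6,0,0,0,0.1, 0,0,-12,0,0,0,0.1, 0,0,-16,0,0,0,0.1, 0,0,-16,0,0,0,0.1]'; python3 - <<'E'
from h import *
go()
s=manip.read_state(); C=np.array([.5945,-.2064])
q=s['orientation'];R=Ro.from_quat([q[1],q[2],q[3],q[0]])
r=s['ee_pos'][:2]-C; print(np.hypot(*r),np.degrees(np.arctan2(r[1],r[0])))
for a in range(8,65,8):
    a=min(a,63); w=Ro.from_euler('z',a,degrees=True).apply([*r,0])-[*r,0]; print(a,(R.inv().apply(w)*1000).round(1)[:2])
E
```

```text
time_s: 12.4
ee_pos: [0.5043, -0.1774, 0.0971]
orientation: [0.0, 0.988, -0.154, 0.002]
ft_force: [5.8, -1.4, -5.9]
opening: 0.0184
finger_force: 58.7
yaw of tool x -17.69 z [ 0.004 -0.001 -1.   ] pos [ 0.5043 -0.1774  0.0971] F [ 5.8 -1.4 -5.9] open 0.0184 t 12.4
0.09474020089679391 162.16505642526792
8 [ 0.9 13.2]
16 [ 3.6 26.1]
24 [ 8.1 38.6]
32 [14.3 50.2]
40 [22. 61.]
48 [31.2 70.5]
56 [41.6 78.6]
63 [51.5 84.5]
```

```bash
python3 -m jog '[0.2,6.6,0,0,0,-4,0.1, 0.9,13.2,0,0,0,-8,0.1, 2,19.7,0,0,0,-12,0.1, 3.6,26.1,0,0,0,-16,0.1, 5.6,32.5,0,0,0,-20,0.1, 8.1,38.6,0,0,0,-24,0.1, 8.1,38.6,0,0,0,-24,0.1]'; python3 - <<'E'
from h import *
go()
s=manip.read_state(); C=np.array([.5945,-.2064])
q=s['orientation'];R=Ro.from_quat([q[1],q[2],q[3],q[0]])
r=s['ee_pos'][:2]-C; print(np.hypot(*r),np.degrees(np.arctan2(r[1],r[0])))
for a in (8,16,24,32,39):
    w=Ro.from_euler('z',a,degrees=True).apply([*r,0])-[*r,0]; print(a,(R.inv().apply(w)*1000).round(1)[:2])
E
```

```text
time_s: 13.1
ee_pos: [0.5007, -0.2169, 0.0967]
orientation: [0.0, 0.998, 0.055, 0.002]
ft_force: [6.9, -0.6, -6.3]
opening: 0.018
finger_force: 58.8
yaw of tool x 6.29 z [ 0.005 -0.    -1.   ] pos [ 0.5007 -0.2169  0.0967] F [ 6.9 -0.6 -6.3] open 0.018 t 13.1
0.09441578582001423 -173.60142171110277
8 [ 0.9 13.1]
16 [ 3.7 26. ]
24 [ 8.2 38.4]
32 [14.4 50. ]
39 [21.2 59.4]
```

```bash
python3 -m jog '[0.2,6.6,0,0,0,-4,0.1, 0.9,13.1,0,0,0,-8,0.1, 2,19.6,0,0,0,-12,0.1, 3.7,26,0,0,0,-16,0.1, 5.7,32.4,0,0,0,-20,0.1, 8.2,38.4,0,0,0,-24,0.1, 11.1,44.4,0,0,0,-28,0.1, 14.4,50,0,0,0,-32,0.1, 18.2,55.6,0,0,0,-36,0.1, 21.2,59.4,0,0,0,-39,0.1, 21.2,59.4,0,0,0,-39,0.1]'; python3 - <<'E'
from h import *
go()
r=manip.read_state()['ee_pos'][:2]-np.array([.5945,-.2064]); print(np.hypot(*r),np.degrees(np.arctan2(r[1],r[0])))
E
```

```text
time_s: 14.2
ee_pos: [0.5279, -0.2735, 0.0962]
orientation: [0.001, 0.923, 0.384, 0.002]
ft_force: [5.6, -1.3, -5.5]
opening: 0.0183
finger_force: 58.9
yaw of tool x 45.22 z [ 0.004  0.    -1.   ] pos [ 0.5279 -0.2735  0.0962] F [ 5.6 -1.3 -5.5] open 0.0183 t 14.2
0.09449124474268956 -134.79726045483582
```

```bash
python3 -m jog '[0,0,5,0,0,0,0.1, 0,0,10,0,0,0,0.1, 0,0,15,0,0,0,0.1, 0,0,15,0,0,0,0.1, 0,0,15,0,0,0,0.5, 0,0,15,0,0,0,0.5, 0,0,15,0,0,0,0.5, 0,0,15,0,0,0,0.5, 0,0,-15,0,0,0,0.5, 0,0,-55,0,0,0,0.5, 0,0,-95,0,0,0,0.5, 0,0,-95,0,0,0,0.5]'; python3 - <<'E'
from h import *
go()
im,d=manip.get_image('side'); P=pts('side',d)
hsv=cv2.cvtColor(im,cv2.COLOR_RGB2HSV)
c=np.hypot(P[...,0]-.5245,P[...,1]+.277)
m=(c<.03)&(P[...,2]>.09)&(P[...,2]<.13)&(hsv[...,2]<90); print(m.sum(),np.median(P[m],0),P[m][:,2].max())
k=np.median(P[m],0)[:2]-[.5945,-.2064]; print(np.hypot(*k),np.degrees(np.arctan2(k[1],k[0]))%360)
cv2.imwrite('pics/s5.png',cv2.resize(im[115:235,300:444,::-1],(720,600),interpolation=2))
E
```

```text
time_s: 15.4
ee_pos: [0.5305, -0.2742, 0.1985]
orientation: [0.005, 0.923, 0.385, 0.004]
ft_force: [0.7, -0.7, 0.4]
opening: 0.0426
finger_force: 0.0
yaw of tool x 45.32 z [ 0.011 -0.006 -1.   ] pos [ 0.5305 -0.2742  0.1985] F [ 0.7 -0.7  0.4] open 0.0426 t 15.4
14 [ 0.52332655 -0.27208243  0.09671503] 0.10402590207755846
0.09684958352182653 222.70237440986972
```

View pics/s5.png

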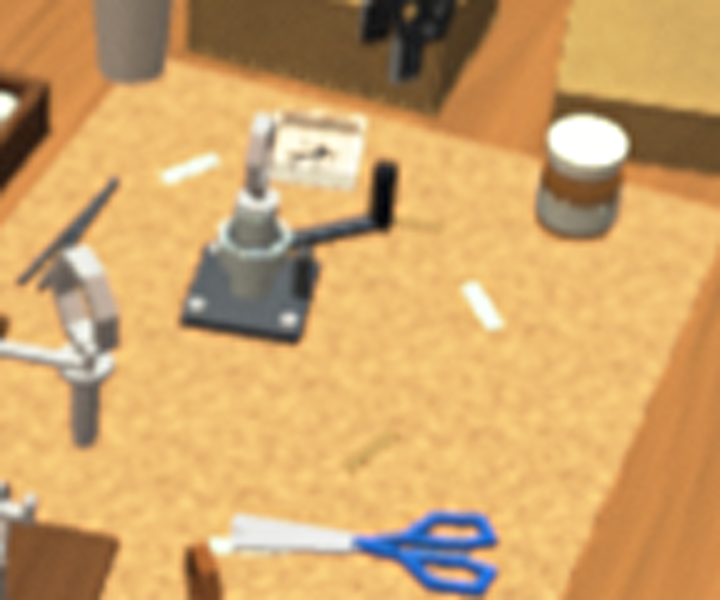

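The collar is on the locked side past the tooth, with the knob at crop (383,190). It is down (knob top about 0.10 m), the rest is seated, the gripper is clear and the bystanders are in place. I'm handing it in.

```bash
python3 -m jog '[0,0,-30,0,0,0,0.5, 0,0,-30,0,0,0,0.5, 0,0,-30,0,0,0,0.5]'; python3 -c "
from rig import manip
print(manip.sign_off())"
```

```text
time_s: 15.75
ee_pos: [0.5257, -0.2726, 0.2209]
orientation: [-0.0, 0.923, 0.385, -0.0]
ft_force: [0.3, -0.6, -0.6]
opening: 0.0427
finger_force: 0.0
the job is handed in; nothing more can be done
None
```

The job is handed in at 15.75 s (no verdict was returned): the rest is fully home in the socket, the collar is swung about 1.1 rad past the tooth and down on the locked side, and the gripper is released and clear with the bystanders in view not moved.

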